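# Load the spring tester to its set lines

## Robot

A 6-joint arm with a two-finger parallel gripper is mounted at the origin on a cart in front of the work surface, level with it; the furniture and walls round the work are solid. World frame = base frame: x ahead of the robot, y to its left, z up, the work surface at z = 0. Lengths are in mm, angles in rad, forces in N, time in s.
With the tool pointing down it reaches from about 275 to 725 mm from the base axis. Payload 15.9 kg.
Tool frame: the origin (TCP) lies midway between the tips of the shut fingers; the grasp point (between the pads) lies 19 mm behind it; z points along the fingers, y is the line along which they close (so a half turn about z gives the same grasp; the last joint's range is limited). The gripper opens to 85 mm and grips with 20 to 120 N. Pads are 22 mm wide; open, the fingers measure 114 mm over their backs; the gripper's body (76 mm by 85 mm) begins 54 mm behind the grasp point. The pads swing forward as they close: fully open they stand 13 mm farther back than shut.
Start: joints at [1.335, 0.213, -0.034, 1.323, 0, 1.571], TCP at [116.805, 486.15, 231.306] pointing down, gripper open.
Joint ranges: [-2.98, 2.98], [-0.74, 1.72], [-1.14, 1.35], [-2.1, 2.04], [-1.57, 1.44], [-3.14, 3.14]. Speed limits (rad/s): [1.89, 1.89, 2.39, 2.57, 3.14, 3.14].

## Interface

Orientations are given as a unit quaternion [x, y, z, w].
In Python, from workcell import manip gives the robot as it stands. The module is installed in compiled form; this text tells all that it offers.
- The arm moves only by the shell command python3 -m creep 'ROWS' [FORCE]. ROWS is a JSON object of lists of equal length, an entry for each row: "travel": the shift along the tool's x, y, z in units of 50 mm (1.0 is 50 mm), a list of three; "rot": the turn, a rotation vector about the tool's x, y, z in units of 8 degrees (1.0 is 8 degrees), a list of three; "hand": the opening, from 0 (shut) to 1 (fully open). In form: {"travel": [[x, y, z], ...], "rot": [[rx, ry, rz], ...], "hand": [hand, ...]}. A call has 1 to 5 rows; each row is the pose to reach, as a shift and turn from the pose commanded when the call began, along the tool's axes at that moment; what a row does not reach only later rows make up. A row lasts 1/10 s, in which the tool goes at most 50 mm and 8.59 degrees, less where a joint would pass 70% of its speed; a pose out of reach is approached as far as the arm can. A call with a gripper value outside its range is refused whole. The fingers move at their own pace and stop on an object; FORCE is the grip in N (left out, the last holds). Time passes only in rows, so rows that repeat a pose let the fingers close. It gives the time, the measured TCP pose, the force, the opening and the grip force at its end, in the units of the state.
- manip.observe(): the state, without advancing time (a new reading comes with each control period).
- manip.read_camera(name): name is "scene" or "top"; returns (picture, depth): 384x512x3 uint8, red, green, blue; 384x512 float32, mm along the optical axis (not along the pixel's ray), 0 where there is no reading.
- manip.camera_params(name): a dict with "fx", "fy", "cx", "cy" (pixels), "camera_from_world" (4x4, takes a point from world to camera coordinates). Camera axes: x right, y down, z forward; pixel columns grow to the right and rows downward; lengths in mm; the calibration is good to about 2 mm. A picture is of the moment at which its call begins. camera_params takes no time and is no camera call.
- manip.finish_job(): hands the job in; it is judged then, once.
The state is a dict: "time_s": time; "joint_positions": joint angles; "joint_vel": joint speeds; "effort": joint torques, N m; "eef_pos": TCP position; "tcp_rot": TCP orientation; "contact_force": force on the tool from outside, world axes, zero at the start; "ft_torque": the same for the moment, N m; "opening": opening from 0.0 (shut) to 1.0 (fully open); "grasp_force": force on a finger pad.
Only numpy, scipy, OpenCV 4.12 (cv2) and the standard library are available. Lean on these libraries where they do the work, as an engineer would, in place of code of your own. Each camera call takes 0.05 s, during which the arm holds its last target. There are 200 camera calls.

## Task

Load the spring tester: take steel rings from the wooden rack one after another, feel each down over the tester's spindle without forcing it, and let the spring take up the ring's weight before you let go, so that the pan is never dropped or jolted. Stop adding as soon as the brass rim under the pan comes to rest between the two black lines on the scale plate, and never press it well past the lower line; leave the rings you do not need on their pegs, and do not disturb the gauge, the bottle and the valve block standing behind.

Things in the scene. Friction and masses are not known exactly. Their poses are not given: they have to be found in the camera images.
- tester: grey base plate of the spring tester, fixed, 150 x 120 x 12 mm (x, y, z); origin on the bench under its centre, z up, x from the scale plate towards the spring. A coil spring with a carrier (pan and upright spindle) stands at its middle on an eccentric round flange: the vertical spindle's axis is 2.8 to 4.2 mm off the origin, in any direction, differently every time; it does not give sideways
- tip_nominal (a point): base's centre line 153 mm above the bench: the spindle's top with carrier at 0 and no offset. The spindle is 12 mm thick, its flat end 9.8 mm across with a chamfer 3 mm long. A ring more than about 2 mm off sits on the end and presses the spring down: slide it about in light contact until the spindle springs up into the bore; never force it (contact on pan and spindle under 20 N)
- pan_nominal (a point): point on the base's centre line 95 mm above the bench: the top of the carrier's round steel pan (52 mm diameter) when the carrier is at 0. A thin brass index rim (72 mm diameter) is fixed under the pan, 8 to 10.5 mm below its top. Pan, rim and spindle are lower by the value of joint carrier. Rings lie on the pan, and one on another
- scale (a point): middle of the upright slotted aluminium scale plate, midway between its two black lines (59 mm above the bench); 46 mm from the base's origin on its -x side, plate 44 mm wide along y and up to 102 mm above the bench. The brass rim's edge is read through the slot. Close the fingers along the tester's y when putting a ring on, to stay clear of it
- carrier (a joint): how far the carrier (pan, spindle, brass rim) has sunk, m: 0 = spring free, grows downward, solid stop at 0.042. Spring 375 N/m, lightly damped; at the start its own weight holds it at 0.004 to 0.010. The brass rim is at the upper black line at 0.022 and at the lower at 0.032; two or three rings bring it between them. Sinking faster than 0.10 m/s is a jolt; 0.036 is too far
- rack: wooden board, 142 x 186 x 10 mm (x, y, z), fixed; origin on the bench under its centre. Four steel pegs, 10 mm diameter and 10 mm high, at x = -36 and 36 mm, y = -58 and 58 mm, each carrying a ring that lies on the board (underside 10 mm above the bench). Rings stand 14 mm apart along x and 58 mm apart along y: take them with the fingers closing along the rack's y
- ring_a: plain turned steel ring, outer diameter 58 mm, bore 14 mm, 15 mm thick; origin at the centre of its underside, z its axis. The four rings look alike but weigh between 0.25 and 0.36 kg each, so each sinks the carrier by 6.5 to 9.5 mm; at the start on a peg of the rack
- ring_b: plain turned steel ring, outer diameter 58 mm, bore 14 mm, 15 mm thick; origin at the centre of its underside, z its axis. The four rings look alike but weigh between 0.25 and 0.36 kg each, so each sinks the carrier by 6.5 to 9.5 mm; at the start on a peg of the rack
- ring_c: plain turned steel ring, outer diameter 58 mm, bore 14 mm, 15 mm thick; origin at the centre of its underside, z its axis. The four rings look alike but weigh between 0.25 and 0.36 kg each, so each sinks the carrier by 6.5 to 9.5 mm; at the start on a peg of the rack
- ring_d: plain turned steel ring, outer diameter 58 mm, bore 14 mm, 15 mm thick; origin at the centre of its underside, z its axis. The four rings look alike but weigh between 0.25 and 0.36 kg each, so each sinks the carrier by 6.5 to 9.5 mm; at the start on a peg of the rack
- gauge: small black pressure gauge with a brass stem, lying on its back, 62 x 43 x 23 mm; bystander, origin under its centre
- bottle: red threadlocker bottle with a black cap, standing, 23 x 40 x 108 mm; bystander, origin under its centre
- manifold: grey metal valve block with a black double elbow on top, standing, 52 x 70 x 118 mm; bystander, origin under its centre
There are look-alikes about, which are no part of the job. Leave any green, orange or turquoise look-alike of the ring_c alone.

How it is judged:
By the outcome, as a careful person would: the job done as asked, in the order asked, and still so for the second after the job is handed in, with the robot touching nothing.
It also fails if it takes over 72 s, if anything falls off the work surface, if the arm or the gripper's body presses on something with over 40 N, if the wrist force passes 120 N, or if a joint passes its speed limit or range.

## Working session

There is one attempt and no reset: what is moved stays moved. The work goes in short steps, Python scripts to look and compute and a shell command to move; the robot and the scene stay as the last step left them, time stands still between calls to the robot, and variables do not carry over. Pictures are saved under pics/ and viewed, at most 10 in all, crops included, and the job is handed in when it is done.

```bash
mkdir -p pics; cat > h.py <<'E'
import numpy as np, cv2, json
from workcell import manip
from scipy.spatial.transform import Rotation as R
def cam(n):
    p=manip.camera_params(n); T=np.array(p["camera_from_world"]); return p,T
def ray(n,u,v):
    p,T=cam(n); d=np.array([(u-p["cx"])/p["fx"],(v-p["cy"])/p["fy"],1.]); Rm=T[:3,:3]; return -Rm.T@T[:3,3], Rm.T@d
def onplane(n,u,v,z):
    o,d=ray(n,u,v); return o+d*(z-o[2])/d[2]
def proj(n,P):
    p,T=cam(n); c=T[:3,:3]@np.array(P,float)+T[:3,3]; return p["fx"]*c[0]/c[2]+p["cx"],p["fy"]*c[1]/c[2]+p["cy"]
def cloud(n,dep):
    p,T=cam(n); v,u=np.mgrid[0:384,0:512]; c=np.stack([(u-p["cx"])/p["fx"]*dep,(v-p["cy"])/p["fy"]*dep,dep],-1)
    w=(c-T[:3,3])@T[:3,:3]; w[dep<=0]=np.nan; return w
E
python3 - <<'E'
from h import *
for n in("scene","top"):
    im,d=manip.read_camera(n); np.savez(f"{n}0.npz",im=im,d=d)
    cv2.imwrite(f"pics/{n}0.png",cv2.resize(im[:,:,::-1],(800,600)))
    o,_=ray(n,0,0); print(n,o,[onplane(n,u,v,0).round() for u,v in((0,0),(511,0),(0,383),(511,383))])
s=manip.observe(); print(s)
print(R.from_quat(s["tcp_rot"]).as_matrix().round(3))
E
```

```text
scene [  -61.12673762 -1007.36766294  1026.3791317 ] [array([ 224., 4189.,    0.]), array([4261., 1192.,    0.]), array([-334., -197.,    0.]), array([ 743., -921.,    0.])]
top [ 505.7675321   -60.09525405 1263.98877758] [array([1326.,  942.,    0.]), array([1257., -938.,    0.]), array([-72., 900.,   0.]), array([ -75., -859.,    0.])]
{'time_s': 0.1, 'joint_positions': array([ 1.33500059e+00,  2.13312770e-01, -3.49759041e-02,  1.32349474e+00,
       -4.26371269e-05,  1.57083381e+00]), 'joint_vel': array([ 1.27968106e-03, -6.41077195e-04,  2.68272198e-03, -8.71239140e-05,
        8.30879667e-04,  3.02932222e-03]), 'effort': array([ 4.31434848e-03, -6.87251830e+01,  4.87806201e+01,  1.22038965e-02,
        3.82290555e-04,  8.95040586e-06]), 'eef_pos': array([116.7518496 , 485.87146409, 230.87085007]), 'tcp_rot': array([ 1.17643513e-01,  9.93055769e-01, -4.92624930e-04, -3.68731324e-05]), 'contact_force': array([-0.0126378 , -0.27381158,  0.57894285]), 'ft_torque': array([-0.01034169, -0.00739672,  0.03599599]), 'grasp_force': 0.0, 'opening': 1.0017646804985367}
[[-0.972  0.234 -0.   ]
 [ 0.234  0.972 -0.001]
 [-0.    -0.001 -1.   ]]
```

View pics/scene0.png

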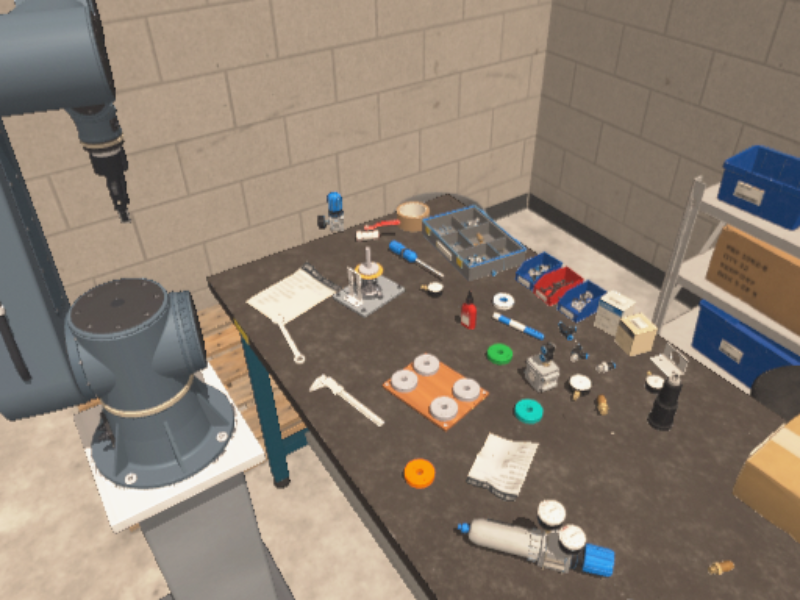

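View pics/top0.png

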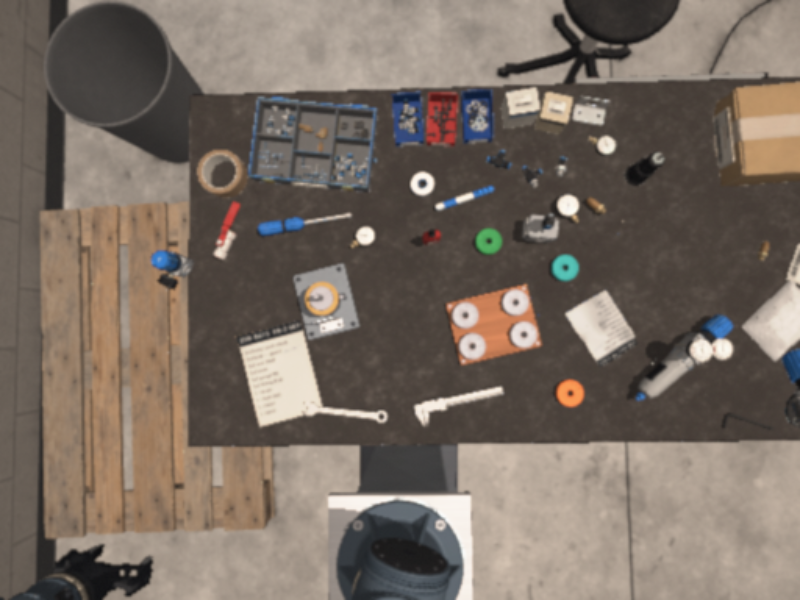

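The rings that could be confused (800x600 top view):
- **Grey, on the rack:** (465,315), (516,302), (472,346) and (524,334). By the description, these four are the ones I want.
- **Look-alikes, left alone:** green (489,241), turquoise (565,267), orange (570,393) and a white tape roll (422,183).

The tester is at (325,300), with its scale plate at (330,325). The gauge (364,236), bottle (431,237) and valve block (541,228) stand behind.

```bash
python3 - <<'E'
from h import *
z=np.load("top0.npz"); im,d=z["im"],z["d"]; W=cloud("top",d)
a=im[160:240,175:355][:,:,::-1]; cv2.imwrite("pics/crop_top.png",cv2.resize(a,(792,352),interpolation=cv2.INTER_CUBIC))
hsv=cv2.cvtColor(im,cv2.COLOR_RGB2HSV)
# rack: brownish orange
m=np.zeros((384,512),np.uint8); m[175:240,275:355]=((hsv[...,0]<18)&(hsv[...,1]>90)&(hsv[...,2]>90))[175:240,275:355]
c=np.vstack([k for k in cv2.findContours(m*255,0,2)[0] if cv2.contourArea(k)>30])
r=cv2.minAreaRect(c); b=cv2.boxPoints(r); P=np.array([onplane("top",*q,10) for q in b]); print("rack",P.round(1).tolist(),P.mean(0))
print([np.linalg.norm(P[i]-P[i-1]).round(1) for i in range(4)])
# rings by low saturation within rack
g=np.zeros((384,512),np.uint8); g[175:240,275:355]=((hsv[...,1]<60)&(hsv[...,2]>100))[175:240,275:355]
C=[]
for k in cv2.findContours(g*255,0,2)[0]:
    if cv2.contourArea(k)>60:
        (e,ax,_)=cv2.fitEllipse(k); p=onplane("top",*e,25); C.append(p); print("ring",np.round(e,1),np.round(ax,1),p.round(1))
# tester base
t=np.zeros((384,512),np.uint8); S=(slice(162,224),slice(178,240))
t[S]=((hsv[...,1]<70)&(hsv[...,2]>80)&(W[...,2]<25))[S]
k=max(cv2.findContours(t*255,0,2)[0],key=cv2.contourArea); b=cv2.boxPoints(cv2.minAreaRect(cv2.convexHull(k))); P=np.array([onplane("top",*q,12) for q in b]); print("base",P.round(1).tolist(),P.mean(0).round(1),[np.linalg.norm(P[i]-P[i-1]).round(1) for i in range(4)])
# brass rim
q=np.zeros((384,512),np.uint8); q[S]=((hsv[...,0]>10)&(hsv[...,0]<28)&(hsv[...,1]>100))[S]
k=max(cv2.findContours(q*255,0,2)[0],key=cv2.contourArea); e=cv2.fitEllipse(cv2.convexHull(k)); print("rim",e,onplane("top",*e[0],79))
# high points depth
hh=(W[...,2]>125)&(t>=0); sel=np.zeros_like(hh); sel[S]=hh[S]; print("spindle pts",W[sel].round(1)[:12])
sel=np.zeros_like(hh); sel[S]=((W[...,2]>80)&(W[...,2]<106))[S]; print(len(W[sel]),np.median(W[sel],0))
E
```

```text
rack [[576.1, -109.4, 10.0], [619.3, -296.4, 10.0], [475.0, -327.7, 10.0], [431.7, -142.2, 10.0]] [ 525.50790031 -218.9314427    10.        ]
[np.float64(148.1), np.float64(191.9), np.float64(147.7), np.float64(190.4)]
ring [301.6 221.2] [15.7 16.2] [ 478.5 -167.9   25. ]
ring [334.8 214.2] [16.  17.9] [ 500.7 -282.4   25. ]
ring [297.2 201.4] [15.5 16.2] [ 547.2 -154.3   25. ]
ring [329.2 193.2] [15.7 16.3] [ 573.4 -265.1   25. ]
base [[616.8, 315.7, 12.0], [687.3, 111.7, 12.0], [526.1, 54.8, 12.0], [456.0, 256.9, 12.0]] [571.5 184.8  12. ] [np.float64(171.2), np.float64(215.9), np.float64(171.0), np.float64(213.9)]
rim ((205.39805603027344, 190.9078826904297), (21.051475524902344, 21.525785446166992), 73.20286560058594) [585.76743096 155.17767579  79.        ]
spindle pts [[590.6 156.6 147.7]
 [590.6 153.6 146.6]
 [590.6 150.7 145.4]
 [587.6 160.2 145.4]
 [587.5 156.9 146.2]
 [587.5 153.7 146.2]
 [587.3 150.4 147.1]
 [588.2 149.6 134.2]
 [584.6 160.7 143.2]
 [584.4 157.1 145.3]
 [584.3 153.8 145.9]
 [584.4 150.9 144.2]]
309 [584.72472223 153.46564855  86.59086286]
```

View pics/crop_top.png

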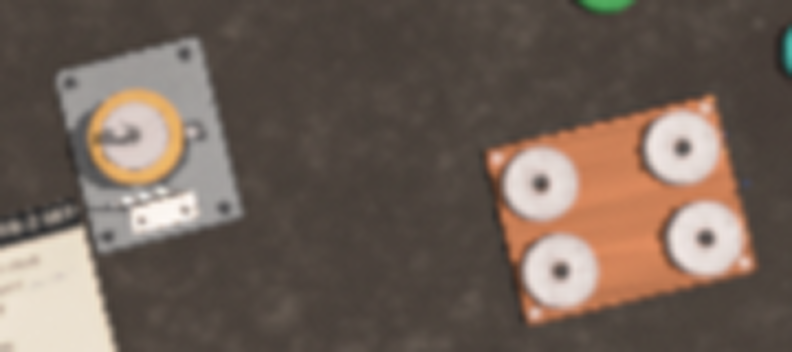

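```bash
python3 - <<'E'
from h import *
for n in("top","scene"):
    z=np.load(n+"0.npz"); im,d=z["im"],z["d"]; W=cloud(n,d); hsv=cv2.cvtColor(im,cv2.COLOR_RGB2HSV)
    near=np.hypot(W[...,0]-586,W[...,1]-155)<110
    q=(near&(hsv[...,0]>10)&(hsv[...,0]<28)&(hsv[...,1]>100)&(W[...,2]>60)&(W[...,2]<100)).astype(np.uint8)
    k=max(cv2.findContours(q*255,0,2)[0],key=cv2.contourArea); e=cv2.fitEllipse(cv2.convexHull(k))
    print(n,"rim",np.round(e[0],1),np.round(e[1],1),[onplane(n,*e[0],h).round(1) for h in(74,79,84)], "rim z",np.nanmedian(W[q>0],0).round(1))
    pan=near&(hsv[...,1]<70)&(W[...,2]>82)&(W[...,2]<96); print("pan",pan.sum(),np.median(W[pan],0).round(1))
    s=near&(W[...,2]>115)&(np.hypot(W[...,0]-586,W[...,1]-155)<22); print("sp",s.sum(),np.median(W[s],0).round(1),np.percentile(W[s][:,2],[50,90,98]).round(1))
    b=(near&(hsv[...,1]<80)&(hsv[...,2]>75)&(W[...,2]>7)&(W[...,2]<18))
    XY=W[b][:,:2].astype(np.float32); r=cv2.minAreaRect(XY); print("base",b.sum(),r, cv2.boxPoints(r).round(1).tolist())
    p=near&(W[...,2]>60)&(np.hypot(W[...,0]-540,W[...,1]-145)<32); print("plate",p.sum(),np.median(W[p],0).round(1))
    if n=="scene":
        u,v=map(int,e[0]); cv2.imwrite("pics/crop_scene.png",cv2.resize(im[v-40:v+35,u-50:u+50][:,:,::-1],(800,600),interpolation=cv2.INTER_CUBIC)); print("crop origin",u-50,v-40)
E
```

```text
top rim [205.3 190.7] [20.6 21.1] [array([587. , 156.4,  74. ]), array([586.6, 155.5,  79. ]), array([586.3, 154.6,  84. ])] rim z [583.7 154.5  81.1]
pan 161 [584.5 152.5  89. ]
sp 16 [586.3 153.7 145.3] [145.3 146.8 147.5]
base 917 ((582.92431640625, 169.36672973632812), (149.42959594726562, 142.58560180664062), 12.89108943939209) [[494.20001220703125, 222.1999969482422], [526.0, 83.19999694824219], [671.7000122070312, 116.5], [639.9000244140625, 255.5]]
plate 84 [558.5 149.   83.8]
scene rim [235.8 172.9] [10.6 17.3] [array([590. , 162.1,  74. ]), array([586.6, 155.9,  79. ]), array([583.2, 149.8,  84. ])] rim z [575.1 134.8  81.2]
pan 94 [577.4 151.1  89.8]
sp 24 [583.  150.9 133.9] [133.9 146.4 147.5]
base 468 ((577.7474365234375, 166.43040466308594), (157.2601318359375, 148.25576782226562), 11.213300704956055) [[486.20001220703125, 223.89999389648438], [515.0, 78.4000015258789], [669.2999877929688, 109.0], [640.5, 254.39999389648438]]
plate 94 [542.4 144.5  84.3]
crop origin 185 132
```

View pics/crop_scene.png

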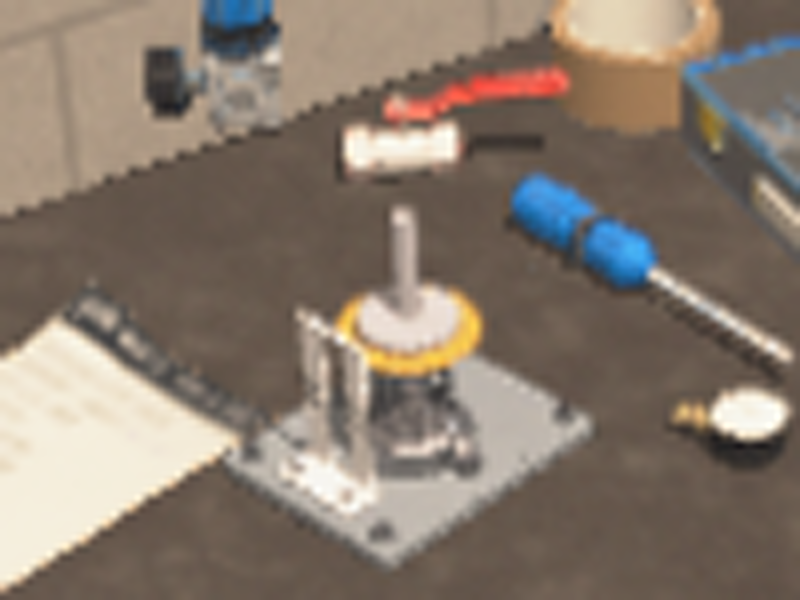

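```bash
cat > rel.py <<'E'
import sys
from h import *
s=manip.observe(); p=np.array(s["eef_pos"]); M=R.from_quat(s["tcp_rot"]).as_matrix()
yaw=np.degrees(np.arctan2(M[1,1],M[0,1])); print("t",s["time_s"],"pos",p.round(1),"yaw_y",yaw.round(2),"tilt",M[2,2].round(5),"F",np.round(s["contact_force"],2),"op",round(s["opening"],3),"g",round(s["grasp_force"],1))
if len(sys.argv)>1:
    t=np.array([float(a) for a in sys.argv[1:4]]); print("travel",(M.T@(t-p)/50).round(3), "rz",-(102.7-yaw)/8)
E
python3 rel.py 400 250 200; python3 rel.py 547.5 -153.7 100
```

```text
t 0.1 pos [116.8 485.9 230.9] yaw_y 76.49 tilt -1.0 F [-0.01 -0.27  0.58] op 1.002 g 0.0
travel [-6.61  -3.263  0.621] rz -3.276530963918054
t 0.1 pos [116.8 485.9 230.9] yaw_y 76.49 tilt -1.0 F [-0.01 -0.27  0.58] op 1.002 g 0.0
travel [-11.365 -10.422   2.628] rz -3.276530963918054
```

```bash
python3 -m creep '{"travel":[[-0.6,-0.6,0],[-1.2,-1.2,0],[-1.9,-1.8,0],[-2.6,-2.4,0],[-3.3,-3.0,0]],"rot":[[0,0,-0.7],[0,0,-1.4],[0,0,-2.1],[0,0,-2.8],[0,0,-3.28]],"hand":[1,1,1,1,1]}' 40; python3 rel.py 547.5 -153.7 100
```

```text
time_s: 0.6
eef_pos: [242.6, 300.1, 231.2]
tcp_rot: [-0.113, 0.994, -0.0, -0.0]
contact_force: [0.8, 0.7, 0.2]
opening: 0.997
grasp_force: 0.0
t 0.6 pos [242.6 300.1 231.2] yaw_y 103.0 tilt -1.0 F [0.76 0.75 0.18] op 0.997 g 0.0
travel [ -3.9   -10.215   2.624] rz 0.03721740665410955
```

```bash
python3 -m creep '{"travel":[[-0.4,-0.8,0],[-0.8,-1.6,0],[-1.2,-2.4,0],[-1.6,-3.2,0],[-2.0,-4.0,0]],"rot":[[0,0,0],[0,0,0],[0,0,0],[0,0,0],[0,0,0]],"hand":[1,1,1,1,1]}' >/dev/null
python3 -m creep '{"travel":[[-0.3,-0.9,0],[-0.6,-1.8,0],[-0.9,-2.7,0],[-1.2,-3.6,0],[-1.5,-4.5,0]],"rot":[[0,0,0],[0,0,0],[0,0,0],[0,0,0],[0,0,0]],"hand":[1,1,1,1,1]}' >/dev/null; python3 rel.py 547.5 -153.7 60
```

```text
t 1.6 pos [507.  -76.3 231.1] yaw_y 102.71 tilt -1.0 F [ 0.24  0.52 -0.18] op 1.0 g 0.0
travel [-0.45  -1.689  3.421] rz 0.0010321607896326412
```

```bash
python3 -m creep '{"travel":[[-0.2,-0.8,0.4],[-0.4,-1.5,1.0],[-0.45,-1.69,1.8],[-0.45,-1.69,2.6],[-0.45,-1.69,3.42]],"rot":[[0,0,0],[0,0,0],[0,0,0],[0,0,0],[0,0,0]],"hand":[1,1,1,1,1]}' >/dev/null
python3 -m creep '{"travel":[[0,0,0],[0,0,0]],"rot":[[0,0,0],[0,0,0]],"hand":[1,1]}' >/dev/null; python3 rel.py 547.5 -153.7 5
```

```text
t 2.3 pos [ 546.9 -151.6   60.9] yaw_y 102.73 tilt -1.0 F [ 0.98 -0.22  1.61] op 1.001 g 0.0
travel [-0.004 -0.045  1.119] rz 0.0041630754836123884
```

```bash
python3 -m creep '{"travel":[[0,-0.03,0.4],[0,-0.03,0.8],[0,-0.03,1.05],[0,-0.03,1.12],[0,-0.03,1.12]],"rot":[[0,0,0],[0,0,0],[0,0,0],[0,0,0],[0,0,0]],"hand":[1,1,1,1,1]}' ; python3 -m creep '{"travel":[[0,0,0],[0,0,0],[0,0,0],[0,0,0],[0,0,0]],"rot":[[0,0,0],[0,0,0],[0,0,0],[0,0,0],[0,0,0]],"hand":[0.7,0.5,0.5,0.5,0.5]}' 30; python3 rel.py 547.5 -153.7 5
python3 - <<'E'
from h import *
im,d=manip.read_camera("scene"); u,v=map(int,proj("scene",[547,-153,30])); cv2.imwrite("pics/g1.png",cv2.resize(im[v-60:v+60,u-80:u+80][:,:,::-1],(800,600),interpolation=cv2.INTER_CUBIC))
E
```

```text
time_s: 2.8
eef_pos: [548.0, -153.2, 5.3]
tcp_rot: [-0.111, 0.994, -0.0, 0.0]
contact_force: [-0.5, -0.2, 1.0]
opening: 0.999
grasp_force: 0.0
time_s: 3.3
eef_pos: [548.1, -153.4, 5.7]
tcp_rot: [-0.111, 0.994, -0.0, 0.001]
contact_force: [-3.0, 1.3, 12.1]
opening: 0.668
grasp_force: 33.4
t 3.3 pos [ 548.1 -153.4    5.7] yaw_y 102.73 tilt -1.0 F [-3.03  1.25 12.13] op 0.668 g 33.4
travel [ 0.014 -0.004  0.013] rz 0.0039737038150295945
```

View pics/g1.png

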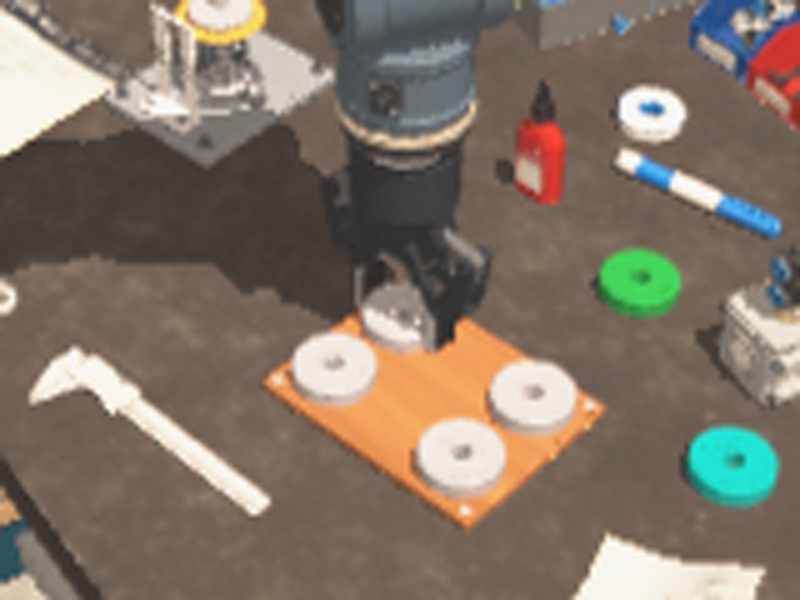

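The crop shows ring at (400,315) held cleanly between the pads (opening 0.67), and the other three rings untouched. Next I lift and weigh it.

```bash
python3 -m creep '{"travel":[[0,0,-0.2],[0,0,-0.7],[0,0,-1.4],[0,0,-2.2],[0,0,-3.0]],"rot":[[0,0,0],[0,0,0],[0,0,0],[0,0,0],[0,0,0]],"hand":[0.5,0.5,0.5,0.5,0.5]}' 40 >/dev/null
python3 -m creep '{"travel":[[0,0.6,-0.3],[0,1.4,-0.3],[0,2.2,-0.3],[0,3.0,-0.3],[0,3.8,-0.3]],"rot":[[0,0,0],[0,0,0],[0,0,0],[0,0,0],[0,0,0]],"hand":[0.5,0.5,0.5,0.5,0.5]}' ; python3 rel.py 586.5 155 165
```

```text
time_s: 4.35
eef_pos: [504.9, 33.5, 170.1]
tcp_rot: [-0.111, 0.994, 0.0, 0.0]
contact_force: [1.5, -0.5, -2.5]
opening: 0.659
grasp_force: 43.6
t 4.35 pos [504.9  33.5 170.1] yaw_y 102.72 tilt -1.0 F [ 1.51 -0.55 -2.5 ] op 0.659 g 43.6
travel [-2.127  2.01   0.103] rz 0.0019071188194885735
```

```bash
python3 -m creep '{"travel":[[-0.6,0.5,0],[-1.2,1.1,0],[-1.7,1.6,0],[-2.0,1.9,0],[-2.13,2.01,0.1]],"rot":[[0,0,0],[0,0,0],[0,0,0],[0,0,0],[0,0,0]],"hand":[0.5,0.5,0.5,0.5,0.5]}' >/dev/null; for i in 1 2; do python3 -m creep '{"travel":[[0,0,0],[0,0,0]],"rot":[[0,0,0],[0,0,0]],"hand":[0.5,0.5]}' | grep force ; done; python3 -m creep '{"travel":[[0,0,0],[0,0,0],[0,0,0]],"rot":[[0,0,0],[0,0,0],[0,0,0]],"hand":[0.5,0.5,0.5]}' | grep force; python3 rel.py 586.5 155 149
cat > gap.py <<'E'
from h import *
# ring centre in both views (held), via low-sat blob near expected place
s=manip.observe(); p=s["eef_pos"]
for n in("top","scene"):
    im,d=manip.read_camera(n); W=cloud(n,d); hsv=cv2.cvtColor(im,cv2.COLOR_RGB2HSV)
    nr=(np.hypot(W[...,0]-p[0],W[...,1]-p[1])<32)&(hsv[...,1]<60)&(hsv[...,2]>110)&(abs(W[...,2]-p[2]-12)<12)
    print(n,nr.sum(), np.median(W[nr],0).round(1) if nr.any() else "", W[nr].min(0).round(1) if nr.any() else "", W[nr].max(0).round(1) if nr.any() else "")
    u,v=map(int,proj(n,[586,155,140])); cv2.imwrite(f"pics/gap_{n}.png",cv2.resize(im[v-38:v+37,u-50:u+50][:,:,::-1],(800,600),interpolation=cv2.INTER_CUBIC))
E
python3 gap.py
```

```text
contact_force: [-0.6, -0.4, -2.1]
grasp_force: 43.6
contact_force: [-0.1, 1.1, -2.0]
grasp_force: 43.6
contact_force: [0.8, 0.7, -2.0]
grasp_force: 43.6
t 5.55 pos [587.3 153.6 164.4] yaw_y 102.72 tilt -1.0 F [ 0.84  0.69 -1.98] op 0.655 g 43.6
travel [0.009 0.032 0.308] rz 0.0027275807642865857
top 43 [569.4 137.7 182.2] [560.2 125.5 170.1] [581.7 156.  187. ]
scene 93 [575.4 150.9 181.7] [555.5 123.4 166.3] [604.6 180.7 186.7]
```

View pics/gap_scene.png

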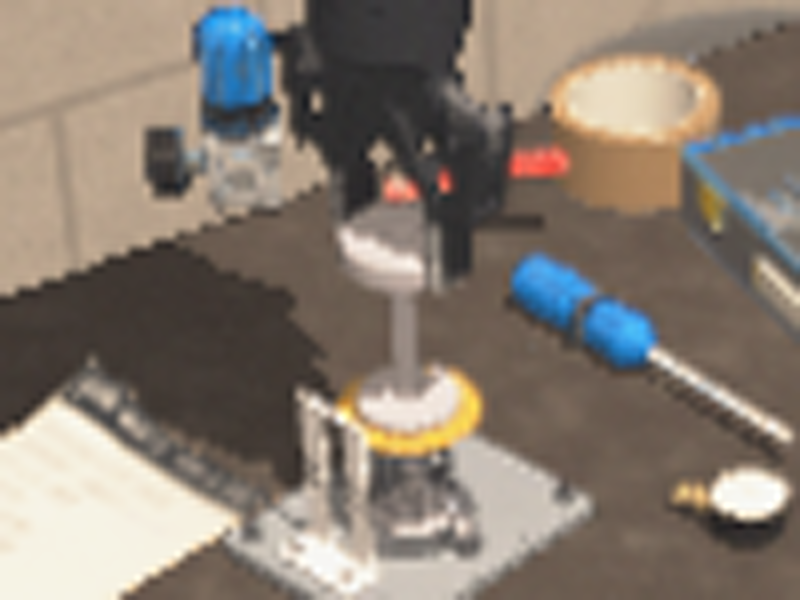

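The crop shows the ring at (390,250) held level above the spindle at (403,330), with clear air between. Next I descend slowly and feel for contact.

```bash
python3 -m creep '{"travel":[[0.01,0.03,0.1],[0.01,0.03,0.2],[0.01,0.03,0.28],[0.01,0.03,0.32],[0.01,0.03,0.34]],"rot":[[0,0,0],[0,0,0],[0,0,0],[0,0,0],[0,0,0]],"hand":[0.5,0.5,0.5,0.5,0.5]}' | egrep "pos|contact"; for i in 1 2 3; do python3 -m creep '{"travel":[[0,0,0.02],[0,0,0.04],[0,0,0.04]],"rot":[[0,0,0],[0,0,0],[0,0,0]],"hand":[0.5,0.5,0.5]}' | egrep "pos|contact";done; python3 rel.py 586.5 155 140
```

```text
eef_pos: [586.4, 155.0, 147.0]
contact_force: [0.0, 0.8, -3.5]
eef_pos: [586.5, 155.0, 145.3]
contact_force: [0.4, 0.2, -2.7]
eef_pos: [586.4, 155.0, 143.2]
contact_force: [0.3, 0.2, -2.9]
eef_pos: [586.4, 155.0, 141.1]
contact_force: [0.6, 0.7, -2.8]
t 7.05 pos [586.4 155.  141.1] yaw_y 102.73 tilt -1.0 F [ 0.64  0.68 -2.81] op 0.657 g 43.6
travel [-0.002 -0.     0.023] rz 0.003767826683201747
```

```bash
for i in 1 2 3 4; do python3 -m creep '{"travel":[[0,0,0.02],[0,0,0.04],[0,0,0.04]],"rot":[[0,0,0],[0,0,0],[0,0,0]],"hand":[0.5,0.5,0.5]}' | egrep "pos|contact";done
```

```text
eef_pos: [586.4, 155.0, 139.1]
contact_force: [0.2, 0.4, -2.4]
eef_pos: [586.4, 155.0, 137.1]
contact_force: [0.0, 0.5, -3.4]
eef_pos: [586.4, 155.0, 135.1]
contact_force: [-0.0, 0.8, -2.8]
eef_pos: [586.4, 155.0, 133.1]
contact_force: [-0.0, 0.6, -3.2]
```

No load has built up 8 mm below the tip, so the ring is over the spindle. I'll go on down and keep checking the force.

```bash
for i in 1 2 3; do python3 -m creep '{"travel":[[0,0,0.05],[0,0,0.1],[0,0,0.15],[0,0,0.2],[0,0,0.24]],"rot":[[0,0,0],[0,0,0],[0,0,0],[0,0,0],[0,0,0]],"hand":[0.5,0.5,0.5,0.5,0.5]}' | egrep "pos|contact";done
```

```text
eef_pos: [586.4, 155.0, 121.0]
contact_force: [0.3, -0.7, -3.3]
eef_pos: [586.5, 155.0, 109.0]
contact_force: [-0.4, 0.5, -2.5]
eef_pos: [586.4, 155.0, 97.0]
contact_force: [-0.2, -0.4, -2.9]
```

```bash
python3 -m creep '{"travel":[[0,0,0.05],[0,0,0.1],[0,0,0.15],[0,0,0.18]],"rot":[[0,0,0],[0,0,0],[0,0,0],[0,0,0]],"hand":[0.5,0.5,0.5,0.5]}' | egrep "pos|contact"; for i in 1 2 3 4; do python3 -m creep '{"travel":[[0,0,0.02],[0,0,0.04],[0,0,0.04]],"rot":[[0,0,0],[0,0,0],[0,0,0]],"hand":[0.5,0.5,0.5]}' | egrep "pos|contact";done
```

```text
eef_pos: [586.4, 155.0, 88.0]
contact_force: [0.5, -0.0, -2.8]
eef_pos: [586.5, 155.0, 86.2]
contact_force: [0.1, 0.0, -2.4]
eef_pos: [586.5, 155.0, 84.2]
contact_force: [0.0, -0.7, -2.7]
eef_pos: [586.5, 155.0, 82.2]
contact_force: [-0.5, -0.1, -1.9]
eef_pos: [586.5, 155.0, 80.2]
contact_force: [-0.0, -0.2, -1.4]
```

```bash
for i in 1 2; do python3 -m creep '{"travel":[[0,0,0.01],[0,0,0.03],[0,0,0.03],[0,0,0.03],[0,0,0.03]],"rot":[[0,0,0],[0,0,0],[0,0,0],[0,0,0],[0,0,0]],"hand":[0.5,0.5,0.5,0.5,0.5]}' | egrep "pos|contact";done
```

```text
eef_pos: [586.5, 155.0, 78.8]
contact_force: [0.5, 0.6, 0.6]
eef_pos: [586.5, 155.0, 77.3]
contact_force: [-0.1, -0.5, 0.5]
```

```bash
python3 -m creep '{"travel":[[0,0,0],[0,0,0],[0,0,0],[0,0,0],[0,0,0]],"rot":[[0,0,0],[0,0,0],[0,0,0],[0,0,0],[0,0,0]],"hand":[0.66,0.7,0.74,0.8,0.85]}' 20| egrep "pos|contact|open|grasp"; python3 -m creep '{"travel":[[0,0,0],[0,0,0]],"rot":[[0,0,0],[0,0,0]],"hand":[0.95,1]}'| egrep "pos|contact|open|grasp";
cat > lvl.py <<'E'
from h import *
for n in("top","scene"):
    im,d=manip.read_camera(n); W=cloud(n,d); hsv=cv2.cvtColor(im,cv2.COLOR_RGB2HSV); cv2.imwrite(f"pics/l_{n}_{int(manip.observe()['time_s']*100)}.png",cv2.resize(im[130:205,185:285][:,:,::-1],(800,600),interpolation=cv2.INTER_CUBIC))
    r=np.hypot(W[...,0]-586.5,W[...,1]-155)
    rim=(r<40)&(hsv[...,0]>10)&(hsv[...,0]<28)&(hsv[...,1]>100)&(W[...,2]>45)&(W[...,2]<100)
    sp=(r<9)&(hsv[...,1]<70)
    top=(r>12)&(r<26)&(hsv[...,1]<60)&(W[...,2]<140)&(W[...,2]>60)
    print(n,"rim",rim.sum(),np.percentile(W[rim][:,2],[50,90]).round(1) if rim.any() else "","top",top.sum(),np.median(W[top],0).round(1) if top.any() else "","sp",np.percentile(W[sp][:,2],[80,95,100]).round(1) if sp.any() else "")
E
python3 lvl.py; python3 rel.py 586.5 155 165
```

```text
eef_pos: [586.5, 155.0, 77.3]
contact_force: [-0.3, -0.7, 0.1]
opening: 0.849
grasp_force: 0.0
eef_pos: [586.5, 155.0, 77.3]
contact_force: [-0.4, -0.9, -0.1]
opening: 1.001
grasp_force: 0.0
top rim 30 [73.7 76.4] top 13 [574.1 136.9  96.4] sp [590.7 591.8 592.6]
scene rim 33 [75.4 78.5] top 55 [581.3 147.6  96.1] sp [129.4 139.9 591.4]
t 13.15 pos [586.5 155.   77.3] yaw_y 102.73 tilt -1.0 F [-0.51  0.78  0.2 ] op 1.004 g 0.0
travel [-0.    -0.    -1.754] rz 0.0038250940904021036
```

```bash
python3 -m creep '{"travel":[[0,0,-0.2],[0,0,-0.6],[0,0,-1.1],[0,0,-1.6],[0,0,-2.0]],"rot":[[0,0,0],[0,0,0],[0,0,0],[0,0,0],[0,0,0]],"hand":[1,1,1,1,1]}' | egrep "pos|contact"; python3 rel.py 477.4 -169.2 60
```

```text
eef_pos: [586.7, 155.1, 179.7]
contact_force: [-0.4, 1.3, 0.9]
t 13.65 pos [586.7 155.1 179.7] yaw_y 102.73 tilt -1.0 F [-0.36  1.28  0.93] op 0.994 g 0.0
travel [ 3.566 -5.844  2.388] rz 0.0035457273834964553
```

```bash
python3 lvl.py
```

```text
top rim 46 [73.2 76.6] top 69 [574.2 143.9  95.8] sp [692.9 693.8 694.7]
scene rim 50 [74.1 77.5] top 65 [582.9 150.1  96.4] sp [139.3 695.9 696.6]
```

```bash
python3 -m creep '{"travel":[[0.3,-0.5,0],[0.8,-1.3,0],[1.3,-2.1,0],[1.8,-2.9,0],[2.3,-3.7,0]],"rot":[[0,0,0],[0,0,0],[0,0,0],[0,0,0],[0,0,0]],"hand":[1,1,1,1,1]}' >/dev/null
python3 -m creep '{"travel":[[0.5,-0.8,0.2],[1.0,-1.6,0.7],[1.26,-2.14,1.4],[1.26,-2.14,2.0],[1.26,-2.14,2.3]],"rot":[[0,0,0],[0,0,0],[0,0,0],[0,0,0],[0,0,0]],"hand":[1,1,1,1,1]}' >/dev/null; python3 -m creep '{"travel":[[0,0,0],[0,0,0]],"rot":[[0,0,0],[0,0,0]],"hand":[1,1]}' >/dev/null;python3 rel.py 477.8 -169.1 5
```

```text
t 14.95 pos [ 477.3 -169.    62.8] yaw_y 102.74 tilt -1.0 F [ 0.57 -0.08  0.28] op 0.999 g 0.0
travel [-0.009 -0.005  1.156] rz 0.004632332022339369
```

```bash
python3 -m creep '{"travel":[[0,0,0.4],[0,0,0.8],[0,0,1.05],[0,0,1.13],[0,0,1.13]],"rot":[[0,0,0],[0,0,0],[0,0,0],[0,0,0],[0,0,0]],"hand":[1,1,1,1,1]}' |egrep "pos|contact"; python3 -m creep '{"travel":[[0,0,0],[0,0,0],[0,0,0],[0,0,0],[0,0,0]],"rot":[[0,0,0],[0,0,0],[0,0,0],[0,0,0],[0,0,0]],"hand":[0.7,0.5,0.5,0.5,0.5]}' 30; python3 -m creep '{"travel":[[0,0,-0.2],[0,0,-0.7],[0,0,-1.4],[0,0,-2.2],[0,0,-3.0]],"rot":[[0,0,0],[0,0,0],[0,0,0],[0,0,0],[0,0,0]],"hand":[0.5,0.5,0.5,0.5,0.5]}' 40;  python3 rel.py 586.5 155 175
```

```text
eef_pos: [477.4, -169.0, 6.1]
contact_force: [0.2, -0.9, -0.6]
time_s: 15.95
eef_pos: [477.9, -169.3, 7.0]
tcp_rot: [-0.111, 0.994, -0.0, 0.001]
contact_force: [-2.8, 0.7, 11.9]
opening: 0.673
grasp_force: 29.4
time_s: 16.45
eef_pos: [476.7, -168.9, 158.0]
tcp_rot: [-0.111, 0.994, 0.0, 0.0]
contact_force: [1.3, -0.4, -2.6]
opening: 0.664
grasp_force: 43.7
t 16.45 pos [ 476.7 -168.9  158. ] yaw_y 102.73 tilt -1.0 F [ 1.28 -0.41 -2.57] op 0.664 g 43.7
travel [-3.569  5.834 -0.34 ] rz 0.004075902792649799
```

```bash
python3 -m creep '{"travel":[[-0.3,0.5,-0.2],[-0.8,1.3,-0.3],[-1.3,2.1,-0.3],[-1.8,2.9,-0.3],[-2.3,3.7,-0.3]],"rot":[[0,0,0],[0,0,0],[0,0,0],[0,0,0],[0,0,0]],"hand":[0.5,0.5,0.5,0.5,0.5]}' >/dev/null
python3 -m creep '{"travel":[[-0.5,0.8,0],[-0.9,1.5,0],[-1.15,1.95,0],[-1.26,2.13,0],[-1.26,2.13,0]],"rot":[[0,0,0],[0,0,0],[0,0,0],[0,0,0],[0,0,0]],"hand":[0.5,0.5,0.5,0.5,0.5]}' >/dev/null; python3 -m creep '{"travel":[[0,0,0],[0,0,0],[0,0,0]],"rot":[[0,0,0],[0,0,0],[0,0,0]],"hand":[0.5,0.5,0.5]}' ;python3 rel.py 586.5 155 142
```

```text
time_s: 17.75
eef_pos: [586.5, 153.4, 171.1]
tcp_rot: [-0.11, 0.994, -0.0, 0.0]
contact_force: [0.7, 0.5, -2.6]
opening: 0.663
grasp_force: 43.7
t 17.75 pos [586.5 153.4 171.1] yaw_y 102.65 tilt -1.0 F [ 0.65  0.5  -2.61] op 0.663 g 43.7
travel [-0.007  0.03   0.581] rz -0.005745061813581032
```

```bash
python3 -m creep '{"travel":[[0,0.03,0.15],[0,0.03,0.3],[0,0.03,0.45],[0,0.03,0.55],[0,0.03,0.6]],"rot":[[0,0,0],[0,0,0],[0,0,0],[0,0,0],[0,0,0]],"hand":[0.5,0.5,0.5,0.5,0.5]}' | egrep "pos|contact"; for i in 1 2 3 4 ; do python3 -m creep '{"travel":[[0,0,0.02],[0,0,0.04],[0,0,0.05],[0,0,0.05]],"rot":[[0,0,0],[0,0,0],[0,0,0],[0,0,0]],"hand":[0.5,0.5,0.5,0.5]}' | egrep "pos|contact";done
```

```text
eef_pos: [585.9, 155.9, 139.9]
contact_force: [-0.8, -0.1, -2.3]
eef_pos: [586.4, 156.0, 138.5]
contact_force: [0.2, 0.1, -2.8]
eef_pos: [586.2, 156.0, 135.7]
contact_force: [-0.4, 0.3, -3.1]
eef_pos: [586.2, 156.0, 133.2]
contact_force: [-0.4, 0.6, -3.1]
eef_pos: [586.2, 156.0, 130.7]
contact_force: [0.4, 0.0, -1.8]
```

```bash
for i in 1 2 ; do python3 -m creep '{"travel":[[0,-0.01,0.02],[0,-0.01,0.04],[0,-0.01,0.05],[0,-0.01,0.05]],"rot":[[0,0,0],[0,0,0],[0,0,0],[0,0,0]],"hand":[0.5,0.5,0.5,0.5]}' | egrep "pos|contact";done; python3 rel.py
```

```text
eef_pos: [586.3, 155.5, 128.2]
contact_force: [-1.2, 0.9, -3.4]
eef_pos: [586.4, 155.0, 125.7]
contact_force: [0.6, -0.6, -3.2]
t 20.65 pos [586.4 155.  125.7] yaw_y 102.73 tilt -1.0 F [ 0.57 -0.61 -3.23] op 0.668 g 43.7
```

```bash
for i in 1 2; do python3 -m creep '{"travel":[[0,0,0.05],[0,0,0.1],[0,0,0.15],[0,0,0.2],[0,0,0.26]],"rot":[[0,0,0],[0,0,0],[0,0,0],[0,0,0],[0,0,0]],"hand":[0.5,0.5,0.5,0.5,0.5]}' | egrep "pos|contact";done;  for i in 1 2 3 4 ; do python3 -m creep '{"travel":[[0,0,0.02],[0,0,0.04],[0,0,0.05],[0,0,0.05]],"rot":[[0,0,0],[0,0,0],[0,0,0],[0,0,0]],"hand":[0.5,0.5,0.5,0.5]}' | egrep "pos|contact";done
```

```text
eef_pos: [586.5, 155.0, 112.5]
contact_force: [0.2, -1.0, -3.0]
eef_pos: [586.5, 155.0, 99.7]
contact_force: [0.4, 0.4, -2.9]
eef_pos: [586.5, 155.0, 97.3]
contact_force: [0.5, -0.6, -2.7]
eef_pos: [586.5, 155.0, 94.7]
contact_force: [0.2, 0.5, -2.8]
eef_pos: [586.5, 155.0, 92.3]
contact_force: [0.6, 0.3, -2.8]
eef_pos: [586.6, 155.0, 89.8]
contact_force: [0.2, -0.0, -0.9]
```

```bash
for i in 1 2; do python3 -m creep '{"travel":[[0,0,0.02],[0,0,0.04],[0,0,0.04]],"rot":[[0,0,0],[0,0,0],[0,0,0]],"hand":[0.5,0.5,0.5]}' | egrep "pos|contact"; python3 -m creep '{"travel":[[0,0,0]],"rot":[[0,0,0]],"hand":[0.5]}' | egrep "contact"; done
```

```text
eef_pos: [586.5, 155.0, 87.7]
contact_force: [0.1, 0.1, -0.6]
contact_force: [-0.2, 0.2, 0.3]
eef_pos: [586.5, 155.0, 85.7]
contact_force: [0.6, -0.2, -0.1]
contact_force: [0.1, 0.4, 0.2]
```

```bash
python3 -m creep '{"travel":[[0,0,0],[0,0,0],[0,0,0],[0,0,0],[0,0,0]],"rot":[[0,0,0],[0,0,0],[0,0,0],[0,0,0],[0,0,0]],"hand":[0.66,0.68,0.72,0.78,0.85]}' 20| egrep "pos|contact|open|grasp"; python3 -m creep '{"travel":[[0,0,0],[0,0,0]],"rot":[[0,0,0],[0,0,0]],"hand":[0.95,1]}'| egrep "contact|open|grasp"; python3 -m creep '{"travel":[[0,0,-0.2],[0,0,-0.6],[0,0,-1.1],[0,0,-1.6],[0,0,-2.0]],"rot":[[0,0,0],[0,0,0],[0,0,0],[0,0,0],[0,0,0]],"hand":[1,1,1,1,1]}' | egrep "pos|contact"; python3 lvl.py; python3 rel.py 573 -266.8 60; ls pics
```

```text
eef_pos: [586.4, 155.0, 85.8]
contact_force: [-0.3, -0.2, 0.3]
opening: 0.844
grasp_force: 0.0
contact_force: [-0.6, 0.1, 0.1]
opening: 0.999
grasp_force: 0.0
eef_pos: [586.8, 155.1, 188.2]
contact_force: [1.1, 0.2, 0.5]
top rim 50 [64.5 68.8] top 72 [573.8 145.8 103.2] sp [701.3 702.2 703.9]
scene rim 50 [66.6 68.5] top 62 [579.2 151.8 103.7] sp [268.7 704.5 705.1]
t 25.35 pos [587.8 155.4 189.4] yaw_y 102.73 tilt -0.99999 F [0.58 0.15 0.25] op 1.0 g 0.0
travel [ 2.162 -8.171  2.577] rz 0.003506058013689639
crop_scene.png
crop_top.png
g1.png
gap_scene.png
gap_top.png
l_scene_1315.png
l_scene_1375.png
l_scene_2535.png
l_top_1310.png
l_top_1370.png
l_top_2530.png
scene0.png
top0.png
```

Estimate after ring 2 is c ≈ 21.5 mm, very close to the upper line at 22. I'll move the arm aside and measure precisely against references of known height.

```bash
python3 -m creep '{"travel":[[0.1,-0.5,0],[0.3,-1.3,0],[0.55,-2.1,0],[0.75,-2.9,0],[1.0,-3.7,0]],"rot":[[0,0,0],[0,0,0],[0,0,0],[0,0,0],[0,0,0]],"hand":[1,1,1,1,1]}' >/dev/null
python3 -m creep '{"travel":[[0.2,-0.8,0],[0.4,-1.6,0],[0.6,-2.4,0],[0.8,-3.2,0],[1.0,-4.0,0]],"rot":[[0,0,0],[0,0,0],[0,0,0],[0,0,0],[0,0,0]],"hand":[1,1,1,1,1]}' |grep pos
cat > prec.py <<'E'
from h import *
N=8; c,s=np.cos(np.radians(12.7)),np.sin(np.radians(12.7))
for n in("top","scene"):
    F=[manip.read_camera(n) for _ in range(N)]; D=np.array([f[1] for f in F]); D[D<=0]=np.nan; print(n,"noise",np.nanmedian(np.nanstd(D,0)).round(3))
    d=np.nan_to_num(np.nanmedian(D,0)); im=np.median([f[0] for f in F],0).astype(np.uint8); np.savez(n+"_p.npz",im=im,d=d)
    z=np.load(n+"0.npz")
    for lab,I,dd in(("before",z["im"],z["d"]),("now",im,d)):
        W=cloud(n,dd); hsv=cv2.cvtColor(I,cv2.COLOR_RGB2HSV)
        dx,dy=W[...,0]-586.5,W[...,1]-155; X,Y=c*dx+s*dy,-s*dx+c*dy; r=np.hypot(X,Y); Z=W[...,2]
        def st(m): v=Z[m]; return (int(m.sum()),np.round([np.median(v),v.mean(),v.std()],2).tolist()) if m.any() else None
        print(lab,"topface",st((r>9)&(r<22)&(Z>80)&(Z<115)),"base",st((abs(X-10)<58)&(abs(Y)>44)&(abs(Y)<55)&(Z<25)),
          "tip",st((r<3.5)&(Z>110)),"rim",st((r>31)&(r<35)&(Z>50)&(Z<95)&(hsv[...,1]>100)),"bench",st((X>85)&(X<110)&(abs(Y)<50)&(Z<12)))
        print("  ring on rack",st(np.hypot(W[...,0]-502.7,W[...,1]+282.5)<24))
E
python3 prec.py; python3 rel.py 573 -266.8 60
```

```text
eef_pos: [573.3, -244.2, 185.8]
top noise 2.951
before topface (103, [89.03, 88.85, 2.44]) base (185, [11.4, 11.59, 2.94]) tip (4, [146.05, 145.9, 0.37]) rim (77, [81.01, 81.03, 2.43]) bench (191, [-0.67, -0.64, 2.59])
  ring on rack (155, [23.32, 22.89, 3.59])
now topface (115, [103.22, 103.25, 0.92]) base (198, [11.26, 11.73, 2.3]) tip (4, [131.51, 131.68, 0.57]) rim (40, [65.94, 65.88, 1.04]) bench (189, [-0.66, -0.62, 1.04])
  ring on rack (288, [702.94, 702.89, 0.58])
scene noise 3.587
before topface (42, [89.85, 89.74, 2.0]) base (91, [11.37, 10.45, 5.52]) tip (3, [119.41, 121.75, 6.97]) rim (18, [81.79, 81.64, 2.49]) bench (83, [-0.64, -0.17, 2.59])
  ring on rack (122, [24.85, 24.59, 2.79])
now topface (45, [103.69, 103.6, 0.96]) base (89, [11.23, 9.69, 4.6]) tip (2, [132.57, 132.57, 0.96]) rim (15, [66.48, 66.31, 1.16]) bench (84, [-0.32, -0.34, 0.98])
  ring on rack (1460, [627.5, 568.52, 181.68])
t 27.15 pos [ 573.8 -242.4  185.9] yaw_y 102.74 tilt -1.0 F [-0.02 -0.22  0.45] op 1.001 g 0.0
travel [ 0.124 -0.473  2.517] rz 0.005446607970604589
```

With the references' bias removed, the two views give c ≈ 20.5–21.1 mm. That is still above the upper line, so a third ring is needed, and it should end at about 27–30 mm.

```bash
python3 -m creep '{"travel":[[0.12,-0.3,0.3],[0.12,-0.48,1.0],[0.12,-0.48,1.7],[0.12,-0.48,2.3],[0.12,-0.48,2.5]],"rot":[[0,0,0],[0,0,0],[0,0,0],[0,0,0],[0,0,0]],"hand":[1,1,1,1,1]}' >/dev/null; python3 -m creep '{"travel":[[0,0,0],[0,0,0]],"rot":[[0,0,0],[0,0,0]],"hand":[1,1]}' >/dev/null;python3 rel.py 573.2 -266.3 6
```

```text
t 27.85 pos [ 574.  -267.6   62.3] yaw_y 102.73 tilt -1.0 F [-0.62  0.71  0.13] op 1.002 g 0.0
travel [0.011 0.03  1.126] rz 0.0040686497289090795
```

```bash
python3 -m creep '{"travel":[[0.01,0.02,0.4],[0.01,0.02,0.8],[0.01,0.02,1.05],[0.01,0.02,1.12],[0.01,0.02,1.12]],"rot":[[0,0,0],[0,0,0],[0,0,0],[0,0,0],[0,0,0]],"hand":[1,1,1,1,1]}' |egrep "pos|contact"; python3 -m creep '{"travel":[[0,0,0],[0,0,0],[0,0,0],[0,0,0],[0,0,0]],"rot":[[0,0,0],[0,0,0],[0,0,0],[0,0,0],[0,0,0]],"hand":[0.7,0.5,0.5,0.5,0.5]}' 30; python3 -m creep '{"travel":[[0,0,-0.2],[0,0,-0.7],[0,0,-1.4],[0,0,-2.2],[0,0,-3.0]],"rot":[[0,0,0],[0,0,0],[0,0,0],[0,0,0],[0,0,0]],"hand":[0.5,0.5,0.5,0.5,0.5]}' 40;  python3 rel.py 586.5 155 172
```

```text
eef_pos: [572.8, -266.5, 5.4]
contact_force: [0.7, 0.2, -0.2]
time_s: 28.85
eef_pos: [573.2, -266.8, 6.1]
tcp_rot: [-0.111, 0.994, -0.001, 0.001]
contact_force: [-1.5, -0.5, 8.6]
opening: 0.665
grasp_force: 30.4
time_s: 29.35
eef_pos: [572.0, -266.2, 156.9]
tcp_rot: [-0.111, 0.994, 0.0, -0.0]
contact_force: [0.5, -0.4, -4.1]
opening: 0.659
grasp_force: 43.9
t 29.35 pos [ 572.  -266.2  156.9] yaw_y 102.73 tilt -1.0 F [ 0.51 -0.44 -4.15] op 0.659 g 43.9
travel [-2.138  8.153 -0.3  ] rz 0.0034000386243704384
```

```bash
python3 -m creep '{"travel":[[-0.1,0.5,-0.2],[-0.35,1.3,-0.3],[-0.55,2.1,-0.3],[-0.75,2.9,-0.3],[-1.0,3.7,-0.3]],"rot":[[0,0,0],[0,0,0],[0,0,0],[0,0,0],[0,0,0]],"hand":[0.5,0.5,0.5,0.5,0.5]}' >/dev/null
python3 -m creep '{"travel":[[-0.2,0.9,0],[-0.45,1.8,0],[-0.7,2.6,0],[-0.9,3.3,0],[-1.05,3.9,0]],"rot":[[0,0,0],[0,0,0],[0,0,0],[0,0,0],[0,0,0]],"hand":[0.5,0.5,0.5,0.5,0.5]}' >/dev/null
python3 -m creep '{"travel":[[-0.06,0.35,0],[-0.09,0.5,0],[-0.09,0.55,0],[-0.09,0.55,0],[-0.09,0.55,0]],"rot":[[0,0,0],[0,0,0],[0,0,0],[0,0,0],[0,0,0]],"hand":[0.5,0.5,0.5,0.5,0.5]}' ;python3 rel.py 586.5 155 131
```

```text
time_s: 30.85
eef_pos: [587.2, 153.5, 169.9]
tcp_rot: [-0.11, 0.994, -0.0, -0.0]
contact_force: [-0.2, -0.0, -3.0]
opening: 0.661
grasp_force: 43.9
t 30.85 pos [587.2 153.5 169.9] yaw_y 102.66 tilt -1.0 F [-0.19 -0.03 -3.  ] op 0.661 g 43.9
travel [0.006 0.033 0.778] rz -0.005256586000315977
```

```bash
python3 -m creep '{"travel":[[0,0.02,0.2],[0,0.02,0.4],[0,0.02,0.55],[0,0.02,0.65],[0,0.02,0.72]],"rot":[[0,0,0],[0,0,0],[0,0,0],[0,0,0],[0,0,0]],"hand":[0.5,0.5,0.5,0.5,0.5]}' | egrep "pos|contact"; for i in 1 2 3 4 ; do python3 -m creep '{"travel":[[0,0,0.02],[0,0,0.04],[0,0,0.05],[0,0,0.05]],"rot":[[0,0,0],[0,0,0],[0,0,0],[0,0,0]],"hand":[0.5,0.5,0.5,0.5]}' | egrep "pos|contact";done; python3 rel.py 586.5 155 123
```

```text
eef_pos: [586.6, 155.5, 133.0]
contact_force: [-0.2, 0.0, -3.8]
eef_pos: [587.0, 155.7, 131.5]
contact_force: [0.9, 0.4, -3.5]
eef_pos: [586.8, 155.6, 128.7]
contact_force: [-0.0, 0.8, -3.6]
eef_pos: [586.8, 155.6, 126.2]
contact_force: [0.5, 0.9, -3.7]
eef_pos: [586.8, 155.6, 123.7]
contact_force: [-0.5, -0.2, -4.3]
t 32.95 pos [586.8 155.6 123.7] yaw_y 102.73 tilt -1.0 F [-0.5  -0.23 -4.27] op 0.656 g 43.9
travel [ 0.009 -0.011  0.014] rz 0.0036729258075940407
```

```bash
for i in 1 2; do python3 -m creep '{"travel":[[0,0,0.05],[0,0,0.1],[0,0,0.14],[0,0,0.18],[0,0,0.2]],"rot":[[0,0,0],[0,0,0],[0,0,0],[0,0,0],[0,0,0]],"hand":[0.5,0.5,0.5,0.5,0.5]}' | egrep "pos|contact";done;  for i in 1 2 3 4 ; do python3 -m creep '{"travel":[[0,0,0.02],[0,0,0.04],[0,0,0.05],[0,0,0.05]],"rot":[[0,0,0],[0,0,0],[0,0,0],[0,0,0]],"hand":[0.5,0.5,0.5,0.5]}' | egrep "pos|contact";done
```

```text
eef_pos: [586.8, 155.6, 113.5]
contact_force: [0.7, -0.1, -3.9]
eef_pos: [586.8, 155.6, 103.6]
contact_force: [-0.8, -0.4, -3.4]
eef_pos: [586.9, 155.6, 101.3]
contact_force: [0.4, -0.4, -3.4]
eef_pos: [586.9, 155.6, 98.8]
contact_force: [0.4, -0.1, -2.2]
eef_pos: [586.9, 155.6, 96.3]
contact_force: [0.5, -0.2, -1.5]
eef_pos: [586.9, 155.6, 93.8]
contact_force: [0.0, 0.2, -0.8]
```

```bash
for i in 1 2; do python3 -m creep '{"travel":[[0,0,0.02],[0,0,0.03],[0,0,0.03]],"rot":[[0,0,0],[0,0,0],[0,0,0]],"hand":[0.5,0.5,0.5]}' | egrep "pos|contact"; python3 -m creep '{"travel":[[0,0,0]],"rot":[[0,0,0]],"hand":[0.5]}' | egrep "contact"; python3 -m creep '{"travel":[[0,0,0]],"rot":[[0,0,0]],"hand":[0.5]}' | egrep "contact"; done
```

```text
eef_pos: [586.9, 155.6, 92.3]
contact_force: [0.2, 0.2, -0.6]
contact_force: [0.9, -0.4, -0.5]
contact_force: [0.1, -0.4, -0.5]
eef_pos: [586.9, 155.6, 90.8]
contact_force: [0.5, 0.4, -0.2]
contact_force: [0.8, -0.4, -0.1]
contact_force: [0.3, -1.0, 0.0]
```

```bash
python3 -m creep '{"travel":[[0,0,0.01],[0,0,0.01],[0,0,0.01],[0,0,0.01],[0,0,0.01]],"rot":[[0,0,0],[0,0,0],[0,0,0],[0,0,0],[0,0,0]],"hand":[0.65,0.67,0.7,0.76,0.83]}' 20| egrep "pos|contact|open|grasp"; python3 -m creep '{"travel":[[0,0,0],[0,0,0]],"rot":[[0,0,0],[0,0,0]],"hand":[0.95,1]}'| egrep "contact|open|grasp"; python3 -m creep '{"travel":[[0,0,-0.2],[0,0,-0.6],[0,0,-1.1],[0,0,-1.6],[0,0,-2.0]],"rot":[[0,0,0],[0,0,0],[0,0,0],[0,0,0],[0,0,0]],"hand":[1,1,1,1,1]}' | egrep "pos|contact";python3 -m creep '{"travel":[[0.1,-0.5,0],[0.3,-1.3,0],[0.55,-2.1,0],[0.75,-2.9,0],[1.0,-3.7,0]],"rot":[[0,0,0],[0,0,0],[0,0,0],[0,0,0],[0,0,0]],"hand":[1,1,1,1,1]}' |grep pos; sed -i 's/Z<115/Z<120/' prec.py; python3 prec.py | grep -v before; python3 - <<'E'
from h import *
im=np.load("scene_p.npz")["im"]; cv2.imwrite("pics/end.png",cv2.resize(im[130:280,185:385][:,:,::-1],(800,600),interpolation=cv2.INTER_CUBIC))
E
```

```text
eef_pos: [586.8, 155.6, 90.3]
contact_force: [0.2, -0.3, -0.4]
opening: 0.826
grasp_force: 0.0
contact_force: [0.3, -0.1, -0.3]
opening: 1.002
grasp_force: 0.0
eef_pos: [587.1, 155.7, 192.7]
contact_force: [0.3, 0.6, -0.4]
eef_pos: [578.8, -37.4, 191.2]
top noise 3.103
  ring on rack (155, [23.32, 22.89, 3.59])
now topface (118, [108.77, 108.76, 1.07]) base (93, [11.39, 12.26, 2.96]) tip (3, [122.58, 122.27, 0.51]) rim (25, [56.4, 56.42, 1.16]) bench (182, [-0.68, -0.58, 1.05])
  ring on rack (155, [23.56, 22.91, 3.05])
scene noise 3.648
  ring on rack (122, [24.85, 24.59, 2.79])
now topface (43, [109.37, 109.34, 0.9]) base (76, [11.79, 11.21, 3.64]) tip (1, [122.22, 122.22, 0.0]) rim (16, [56.91, 56.67, 1.3]) bench (86, [-0.26, -0.27, 1.11])
  ring on rack (130, [24.51, 24.1, 1.89])
```

View pics/end.png

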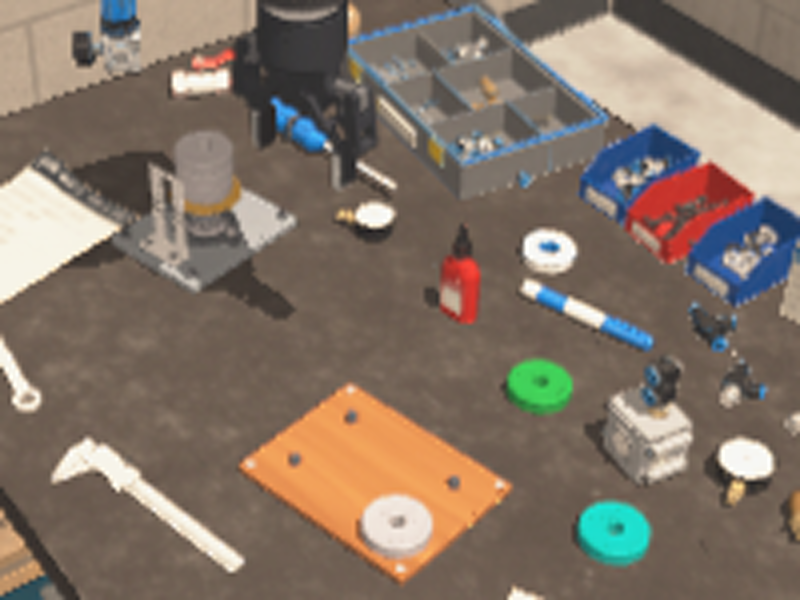

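The picture shows three rings stacked on the pan at (205,165) with the brass rim at (215,195). The fourth ring is on its peg at (397,522), and the gauge, bottle and valve block are undisturbed. The carrier reads about 30.3 mm, between the lines at 22 and 32, and the arm is clear.

```bash
python3 -m creep '{"travel":[[0,0,0],[0,0,0],[0,0,0],[0,0,0],[0,0,0]],"rot":[[0,0,0],[0,0,0],[0,0,0],[0,0,0],[0,0,0]],"hand":[1,1,1,1,1]}' | grep time; python3 -c "
from workcell import manip; print(manip.finish_job())"
```

```text
time_s: 39.55
the job is handed in; nothing more can be done
None
```

I handed the job in at 39.6 s with three rings on the tester and the brass rim at rest between the black lines (carrier about 30 mm by camera); the fourth ring is still on its peg, and the gauge, bottle and valve block were not touched.

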